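Undo the cap of a broken drone propeller

ROBOT

A 7-joint arm with a two-finger parallel gripper is mounted at the origin on the work surface; the furniture and walls round the work are solid. World frame = base frame: x ahead of the robot, y to its left, z up, the work surface at z = 0. Lengths are in m, angles in degrees, forces in N, time in s.
With the tool pointing down it reaches from about 0.425 to 0.875 m from the base axis. Payload 4.7 kg.
Tool frame: the origin (TCP) lies midway between the tips of the shut fingers; the grasp point (between the pads) lies 19 mm behind it; z points along the fingers, y is the line along which they close (so a half turn about z gives the same grasp; the last joint's range is limited). The gripper opens to 87 mm and grips with 3 to 60 N. Pads are 19 mm wide; open, the fingers measure 117 mm over their backs; the gripper's body (75 mm by 190 mm) begins 51 mm behind the grasp point.
Start: joints at [-69.208, 18.392, -4.016, 83.108, 1.295, 78.541, -3.26], TCP at [0.222, 0.611, 0.223] pointing down, gripper open.
Joint ranges: [-163.93, 163.93], [-17.29, 119.83], [-79.2, 71.16], [3.27, 140.29], [-89.18, 269.18], [5.43, 117.66], [-154.24, 154.24]. Speed limits (degrees/s): [147.25, 147.25, 180, 180, 180, 180, 180].

INTERFACE

Orientations are given as [roll, pitch, yaw] about the fixed x, y, z axes, in that order (R = Rz(yaw) Ry(pitch) Rx(roll)).
In Python, from cell import env gives the robot as it stands.
- The arm moves only by the tool step_arm, never from a script. Its argument "moves" is a list of rows, each an object with "dp": the shift along the tool's x, y, z in mm, a list of three; "dr": the turn, a rotation vector about the tool's x, y, z in rad, a list of three; "fingers": the closure, from 0 (fully open) to 1 (shut). In form: [{"dp": [dx, dy, dz], "dr": [ax, ay, az], "fingers": fingers}, ...]. A call has exactly 5 rows; each row shifts and turns the commanded pose from where the row before left it, along the tool's axes as they then stand; what a row does not reach is not made up. A row lasts 1/8 s, in which the tool goes at most 62.5 mm and 10.7 degrees, less where a joint would pass 70% of its speed; a pose out of reach is approached as far as the arm can. A call with a gripper value outside its range is refused whole. The fingers move at their own pace and stop on an object; "squeeze" is the grip in N (left out, the last holds). Time passes only in rows, so rows that do not move let the fingers close, or fill a call up. It gives the time, the measured TCP pose, the force, the opening and the grip force at its end, in the units of the state.
- env.get_obs(): the state, without advancing time (a new reading comes with each control period).
- env.read_camera(name): name is "scene" or "top"; returns the picture (384x512x3 uint8, red, green, blue); there is no depth.
- env.camera_model(name): a dict with "fx", "fy", "cx", "cy" (pixels), "k1" (the pictures are not rectified: a ray, as slopes to the right and down, at radius r is drawn at 1 + k1 r^2 times it, then the intrinsics apply), "R" (3x3) and "t" (3): a world point X has camera coordinates R X + t. Camera axes: x right, y down, z forward; pixel columns grow to the right and rows downward; lengths in m; the calibration is good to about 2 mm. A picture is of the moment at which its call begins. camera_model takes no time and is no camera call.
- env.sign_off(): hands the job in; it is judged then, once.
The state is a dict: "time_s": time; "qpos": joint angles; "joint_velocities": joint speeds; "effort": joint torques, N m; "tool_pos": TCP position; "tool_rot": TCP orientation; "force": force on the tool from outside, world axes, zero at the start; "wrist_torque": the same for the moment, N m; "grip_width": finger opening in m; "grasp_force": force on a finger pad.
Only numpy, scipy, OpenCV 4.12 (cv2) and the standard library are available. Lean on these libraries where they do the work, as an engineer would, in place of code of your own. Each camera call takes 0.05 s, during which the arm holds its last target. There are 200 camera calls.

TASK

One propeller of the drone on the desk has a snapped blade and is to be changed. First press the raised end of the hatch cover on the drone's back down until the cover lies level and flush, so that nothing can drop into the electronics; then undo the screw cap of the broken propeller (it may have an ordinary or a reverse thread, so try which way it loosens) and lift it straight up. The program finishes while the gripper still holds the cap, upright and well above the drone; leave the other propeller's cap, the spare propeller, the mug and the glue stick where they are.

Things in the scene. Friction and masses are not known exactly. Their poses are not given: they have to be found in the camera images.
- drone: grey four-rotor drone latched immovably on a white dock. Origin on the desk (z = 0) under its middle, x from its camera end (facing the robot) to its tail, y left, z up. Shell 146 x 74 mm, top 80 mm above the desk. Rotor axes upright at x = +-85, y = +-95 mm; rotors do not turn. Only the near two (x = -85 mm) matter; the broken propeller may be on either
- hatch: black loose hatch cover, 62 (drone x) x 46 x 6 mm, in a recess of 66 x 50 x 6 mm amid the drone's top. Origin: middle of its underside. Near end down; tail end (+x) 5 mm proud on two press studs at x = 22 mm, which yield at about 6 N together and stay down. Home, its top is flush with the shell, 80 mm above the desk
- broken_prop: black three-blade propeller with one blade snapped off to a stub, on one of the two near rotors. Origin on the rotor axis at the underside of the hub, 74 mm above the desk; the hub is 6 mm high, blades reach 66 mm from the axis and lie below the hub's top.
- cap: ribbed aluminium screw cap of the broken propeller, 30 mm across, 24 mm high; grip round its side. Origin on its axis at its lower rim, on the hub 80 mm above the desk; z up. Steep thread, hand unknown: the right way it turns easily (under 0.1 N m), rises 3 mm and lifts off between 65 and 120 degrees; the wrong way it stops hard within 10 degrees. Raised 12 mm it is off the thread
- whole_prop: the whole three-blade propeller on the other near rotor; origin and sizes as the broken one
- other_cap: the same kind of cap on the whole propeller; stays
- spare_prop: spare three-blade propeller, 132 mm across, 6 mm high, lying on the desk nearer the robot; stays. Origin under its hub
- mug: dark mug, 96 mm high, on a coaster at the near left; stays. Origin under its foot
- glue_stick: glue stick standing at the far left, 25 mm across, 89 mm high; stays. Origin under its foot
Not all that is in view belongs to the job. Leave any red look-alike of the cap alone.

How it is judged:
By the outcome, as a careful person would: the job done as asked, in the order asked, and still so for the second after the job is handed in, while the arm keeps its last pose, push and grip.
It also fails if it takes over 54 s, if anything falls off the work surface, if the arm or the gripper's body presses on something with over 40 N, if the wrist force passes 120 N, or if a joint passes its speed limit or range.

## Working session

There is one attempt and no reset: what is moved stays moved. The work goes in short steps, Python scripts to look and compute and a tool call to move; the robot and the scene stay as the last step left them, time stands still between calls to the robot, and variables do not carry over. Pictures are saved under pics/ and viewed, at most 10 in all, crops included, and the job is handed in when it is done.

Besides the shell and the picture viewer there is one more tool, called after "Call:" by a JSON object that holds its "fn" and its "kwargs", one argument or row to a line. step_arm: Moves the arm, as the interface text tells. Its arguments: {"type":"object","properties":{"moves":{"type":"array","items":{"type":"object","properties":{"dp":{"type":"array","items":{"type":"number"}},"dr":{"type":"array","items":{"type":"number"}},"fingers":{"type":"number"}}}},"squeeze":{"type":"number"}},"required":["moves"]}

```bash
mkdir -p pics; ls
python3 - <<'E'
from cell import env
import cv2, numpy as np
print(env.get_obs())
for n in("scene","top"):
    cv2.imwrite(f"pics/{n}0.png",cv2.cvtColor(env.read_camera(n),cv2.COLOR_RGB2BGR))
    print(n,env.camera_model(n))
E
```

```text
pics
{'time_s': 0.0, 'qpos': array([-69.20796481,  18.4362941 ,  -4.01704958,  83.17471417,
         1.29280218,  78.54165905,  -3.25900672]), 'joint_velocities': array([-0.07039669, -0.00854269,  0.03890814, -0.01487081,  0.00546465,
        0.01132842,  0.05178846]), 'effort': array([ 3.87464306e-04, -4.91284096e+01, -4.03589364e-01, -3.12527239e+01,
       -6.37747790e-02,  4.37710178e-02,  1.87242508e-04]), 'tool_pos': array([0.22197319, 0.61032957, 0.22149471]), 'tool_rot': array([-1.79892461e+02,  3.21050762e-03,  1.60019708e+02]), 'force': array([-0.98737821,  0.99219937, -0.36640993]), 'wrist_torque': array([-0.02193245,  0.00297093, -0.04120718]), 'grasp_force': 0.0, 'grip_width': 0.08705827130205995}
scene {'fx': 430.1891736319643, 'fy': 430.1891736319643, 'cx': 255.06665716545365, 'cy': 189.01906204757788, 'k1': 0.021022397757862372, 'R': array([[ 0.52725961, -0.84970232,  0.00180838],
       [-0.47038969, -0.29365856, -0.83216476],
       [ 0.70762337,  0.43791623, -0.55452551]]), 't': array([-0.29840346,  0.32009091,  0.6882177 ])}
top {'fx': 364.1974336336089, 'fy': 364.1974336336089, 'cx': 260.0787379272782, 'cy': 193.13996064030923, 'k1': -0.08652562485857748, 'R': array([[-0.00763063, -0.99989041, -0.01268641],
       [-0.98079018,  0.00995659, -0.19481142],
       [ 0.19491638,  0.01095617, -0.98075867]]), 't': array([-0.002683  ,  0.52185125,  0.83252415])}
```

View pics/scene0.png

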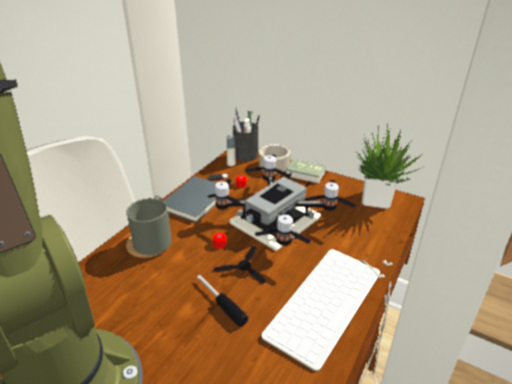

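View pics/top0.png

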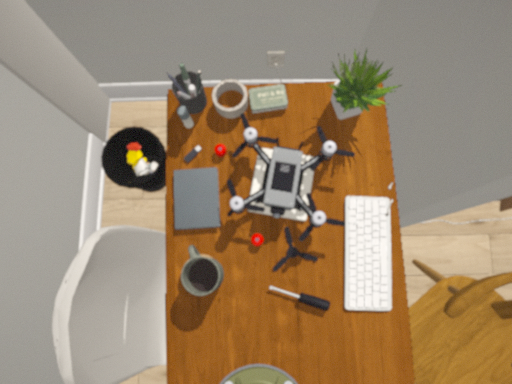

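Top view: near rotor caps at about (237,203) left and (319,218) right; far ones at (250,134) and (330,148). Red look-alikes at (257,240) and (220,150). The hatch is near (284,175). I'll crop the near rotors.

```bash
cat > h.py <<'E'
from cell import env
import cv2, numpy as np
def ray(n,uv):
    m=env.camera_model(n); R=np.array(m['R']); t=np.array(m['t'])
    d=(np.array(uv,float)-[m['cx'],m['cy']])/[m['fx'],m['fy']]
    s=d.copy()
    for _ in range(20): s=d/(1+m['k1']*(s@s))
    return -R.T@t, R.T@np.array([s[0],s[1],1.])
def plane(n,uv,z):
    o,d=ray(n,uv); return o+d*(z-o[2])/d[2]
def tri(uv1,uv2):
    o1,d1=ray("scene",uv1); o2,d2=ray("top",uv2)
    a=np.linalg.lstsq(np.c_[d1,-d2],o2-o1,rcond=None)[0]
    p,q=o1+d1*a[0],o2+d2*a[1]; return (p+q)/2, np.linalg.norm(p-q)
def proj(n,X):
    m=env.camera_model(n); c=np.array(m['R'])@X+m['t']; s=c[:2]/c[2]
    return s*(1+m['k1']*(s@s))*[m['fx'],m['fy']]+[m['cx'],m['cy']]
def top():
    return cv2.cvtColor(env.read_camera("top"),cv2.COLOR_RGB2BGR)
E
python3 - <<'E'
import cv2,numpy as np
a=cv2.imread("pics/top0.png")[120:245,220:360]; b=cv2.imread("pics/scene0.png")[145:250,200:360]
a=cv2.resize(a,(660,590),interpolation=cv2.INTER_CUBIC); b=cv2.resize(b,(800,525),interpolation=cv2.INTER_CUBIC)
cv2.imwrite("pics/c1.png",a); cv2.imwrite("pics/c2.png",b)
E
```

```text
(no output)
```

View pics/c1.png

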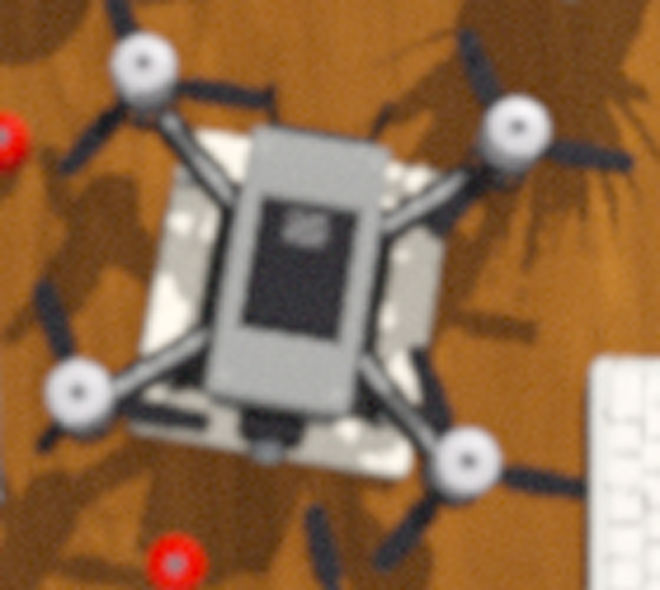

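View pics/c2.png

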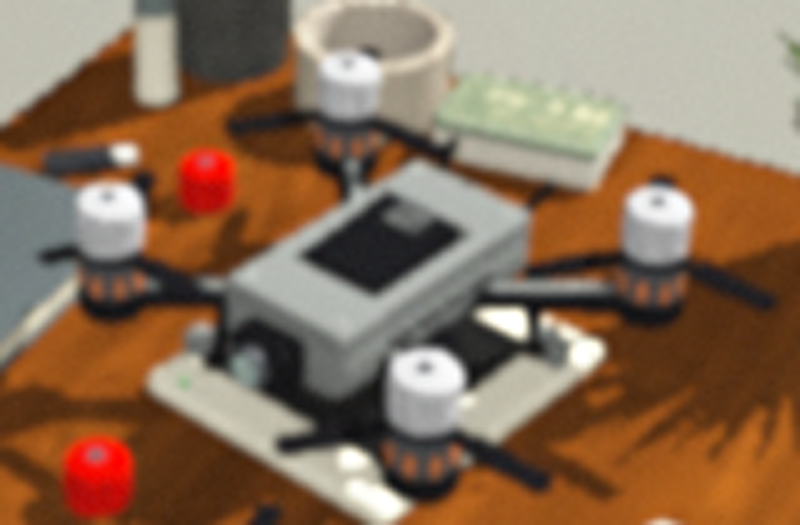

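The left near propeller (cap dot about (236,203) in top) has a stub at its lower left, so it is the broken one; the right near one (319,217) has three full blades. Candidates for "the cap": left near (236,203, chosen), right near (319,217), far rotors (250,133) and (330,147), red look-alikes (257,240) and (220,150). The crop confirms the choice. The hatch is the black rectangle at about (284,177), with its label at the tail end.

Run:
```python
from h import *
g={n:cv2.imread(f"pics/{n}0.png",0).astype(float) for n in("top","scene")}
def dot(n,uv,r=3):
    u,v=np.round(uv).astype(int); p=g[n][v-r:v+r+1,u-r:u+r+1]
    w=np.clip(np.median(p)-5-p,0,None); yy,xx=np.mgrid[-r:r+1,-r:r+1]
    w=w*(xx**2+yy**2<=r*r+1)
    return np.array([u+(w*xx).sum()/w.sum(),v+(w*yy).sum()/w.sum()])
T=lambda a,b:np.array([220+(a+.5)/4.714-.5,120+(b+.5)/4.72-.5])
S=lambda a,b:np.array([200+(a+.5)/5-.5,145+(b+.5)/5-.5])
D=dict(NL=(T(77,392),S(108,189),(-85,95)),NR=(T(467,460),S(425,367),(-85,-95)),FL=(T(143,63),S(347,63),(85,95)),FR=(T(517,127),S(657,202),(85,-95)))
A=[];B=[]
for k,(t,s,l) in D.items():
    t2,s2=dot("top",t,2),dot("scene",s,2)
    X,e=tri(s2,t2); Pt=plane("top",t2,.104);Ps=plane("scene",s2,.104)
    print(k,t.round(1),t2.round(1),s.round(1),s2.round(1),X.round(4),round(e,4),"top",Pt.round(4),"scene",Ps.round(4))
    A.append(l); B.append((Pt[:2]+Ps[:2])/2)
A=np.array(A)/1e3;B=np.array(B)
M,_=cv2.estimateAffinePartial2D(A,B); print(M,"scale",np.hypot(*M[:,0]),"yaw",np.degrees(np.arctan2(M[1,0],M[0,0])))
a=np.arctan2(M[1,0],M[0,0]);R=np.array([[np.cos(a),-np.sin(a)],[np.sin(a),np.cos(a)]]);c=B.mean(0)
print("c",c,"resid",(B-(A@R.T+c)).round(4).tolist())
for p in((-85,95),(22,0),(31,0),(0,0)): print(p,R@np.array(p)/1e3+c)
# hatch outline in top picture
m=((g["top"]<75)*255).astype(np.uint8)[140:215,255:315]
cs,_=cv2.findContours(m,0,2)
for k in cs:
    if cv2.contourArea(k)>150:
        b=cv2.boxPoints(cv2.minAreaRect(k))+[255,140]; print(cv2.contourArea(k),[ (R.T@(plane("top",q,.08)[:2]-c)*1e3).round(1).tolist() for q in b])
```

```text
NL [235.9 202.7] [236.  202.7] [221.2 182.4] [220.9 180.5] [0.4882 0.0454 0.1161] 0.0016 top [0.4898 0.0469 0.104 ] scene [0.5039 0.0563 0.104 ]
NR [318.7 217.1] [318.9 217.2] [284.6 218. ] [284.4 218.1] [ 0.4548 -0.14    0.1047] 0.0005 top [ 0.4547 -0.1398  0.104 ] scene [ 0.4558 -0.1398  0.104 ]
FL [249.9 133. ] [249.8 132.8] [269.  157.2] [269.  155.9] [0.6548 0.0143 0.1107] 0.0014 top [0.6569 0.0152 0.104 ] scene [0.6659 0.0198 0.104 ]
FR [329.3 146.5] [329.2 146.5] [331. 185.] [331.1 184.6] [ 0.6211 -0.1713  0.1059] 0.0017 top [ 0.6212 -0.1709  0.104 ] scene [ 0.6248 -0.1708  0.104 ]
[[ 0.98949002  0.20202219  0.55913977]
 [-0.20202219  0.98949002 -0.06038288]] scale 1.0099026985138018 yaw -11.53937092534115
c [ 0.55913977 -0.06038289] resid [[0.002, 0.0019], [-0.0016, -0.0033], [-0.0, 0.0018], [-0.0004, -0.0004]]
(-85, 95) [0.49486175 0.04970043]
(22, 0) [ 0.5806951  -0.06478379]
(31, 0) [ 0.58951318 -0.06658416]
(0, 0) [ 0.55913977 -0.06038289]
362.5 [[-34.9, 19.5], [28.1, 21.1], [29.0, -24.3], [-33.9, -25.3]]
```

```bash
cat >> h.py <<'E'
B=np.array([[.4898,.0469],[.4547,-.1398],[.6569,.0152],[.6212,-.1709]]); A=np.array([[-85,95],[-85,-95],[85,95],[85,-95]])/1e3
c=B.mean(0); M=cv2.estimateAffinePartial2D(A,B)[0]; yaw=np.degrees(np.arctan2(M[1,0],M[0,0]))
a=np.radians(yaw); R=np.array([[np.cos(a),-np.sin(a)],[np.sin(a),np.cos(a)]])
W=lambda x,y: R@np.array([x,y])/1e3+c
def plan(target,yaw_t,n):
    o=env.get_obs(); p=o['tool_pos']; psi=o['tool_rot'][2]; d=(np.array(target)-p)*1e3/n; dy=((yaw_t-psi+180)%360-180)/n
    print("from",p.round(4),psi.round(2),"per-row deg",round(dy,2),"dr z",round(-np.radians(dy),4))
    for i in range(n):
        f=np.radians(psi+i*dy); print([round(v,1) for v in(d[0]*np.cos(f)+d[1]*np.sin(f),d[0]*np.sin(f)-d[1]*np.cos(f),-d[2])])
def st():
    o=env.get_obs(); print({k:np.round(o[k],4).tolist() for k in("time_s","tool_pos","tool_rot","force","wrist_torque","grip_width","grasp_force","qpos")})
E
python3 - <<'E'
from h import *
print(yaw,np.hypot(*M[:,0]),c,"resid",(B-(A@R.T+c)).round(4).tolist())
g=cv2.imread("pics/top0.png",0)
m=((g<75)*255).astype(np.uint8)[140:215,255:315]
for k in cv2.findContours(m,0,2)[0]:
    if cv2.contourArea(k)>150:
        print([(R.T@(plane("top",q,.081)[:2]-c)*1e3).round(1).tolist() for q in cv2.boxPoints(cv2.minAreaRect(k))+[255,140]])
print(W(15,0),W(-85,95))
plan([*W(15,0),.2215],yaw+90,15)
E
```

```text
-10.712277305818946 0.998508735738241 [ 0.55565 -0.06215] resid [[0.0, -0.0001], [0.0002, -0.0001], [0.0001, -0.0002], [-0.0003, 0.0004]]
[[-31.8, 22.3], [31.2, 23.1], [31.4, -22.3], [-31.4, -22.4]]
[ 0.57038859 -0.06493816] [0.48978963 0.04699399]
from [0.222  0.6104 0.2216] 160.02 per-row deg -5.38 dr z 0.0939
[np.float64(-37.2), np.float64(-34.4), np.float64(0.0)]
[np.float64(-40.3), np.float64(-30.7), np.float64(0.0)]
[np.float64(-43.0), np.float64(-26.8), np.float64(0.0)]
[np.float64(-45.3), np.float64(-22.7), np.float64(0.0)]
[np.float64(-47.2), np.float64(-18.3), np.float64(0.0)]
[np.float64(-48.7), np.float64(-13.8), np.float64(0.0)]
[np.float64(-49.8), np.float64(-9.2), np.float64(0.0)]
[np.float64(-50.5), np.float64(-4.5), np.float64(0.0)]
[np.float64(-50.7), np.float64(0.3), np.float64(0.0)]
[np.float64(-50.4), np.float64(5.0), np.float64(0.0)]
[np.float64(-49.7), np.float64(9.7), np.float64(0.0)]
[np.float64(-48.6), np.float64(14.4), np.float64(0.0)]
[np.float64(-47.0), np.float64(18.9), np.float64(0.0)]
[np.float64(-45.0), np.float64(23.2), np.float64(0.0)]
[np.float64(-42.7), np.float64(27.3), np.float64(0.0)]
```

The fit has residuals under 0.5 mm and scale 0.9985. The hatch measures 63 x 45 mm and is centred, which matches the sizes given. Moving over the hatch with the fingers shut.

Call:
{"fn": "step_arm", "kwargs": {
  "moves": [
    {"dp": [-37,-34,0],"dr": [0,0,0.094],"fingers": 1},
    {"dp": [-40,-31,0],"dr": [0,0,0.094],"fingers": 1},
    {"dp": [-43,-27,0],"dr": [0,0,0.094],"fingers": 1},
    {"dp": [-45,-23,0],"dr": [0,0,0.094],"fingers": 1},
    {"dp": [-47,-18,0],"dr": [0,0,0.094],"fingers": 1}
  ],
  "squeeze": 20
}}

```text
time_s: 0.72
tool_pos: [0.3378, 0.3844, 0.2222]
tool_rot: [-180.0, 0.0, 132.9]
force: [0.3, 0.7, 0.3]
grip_width: 0.045
grasp_force: 0.0
```

Call:
{"fn": "step_arm", "kwargs": {
  "moves": [
    {"dp": [-49,-14,0],"dr": [0,0,0.094],"fingers": 1},
    {"dp": [-50,-9,0],"dr": [0,0,0.094],"fingers": 1},
    {"dp": [-50,-4,0],"dr": [0,0,0.094],"fingers": 1},
    {"dp": [-51,0,0],"dr": [0,0,0.094],"fingers": 1},
    {"dp": [-50,5,0],"dr": [0,0,0.094],"fingers": 1}
  ]
}}

```text
time_s: 1.35
tool_pos: [0.4538, 0.1596, 0.2224]
tool_rot: [-180.0, -0.0, 106.0]
force: [0.2, 0.3, 0.6]
grip_width: 0.0019
grasp_force: 0.0
```

Call:
{"fn": "step_arm", "kwargs": {
  "moves": [
    {"dp": [-50,10,0],"dr": [0,0,0.094],"fingers": 1},
    {"dp": [-49,14,0],"dr": [0,0,0.094],"fingers": 1},
    {"dp": [-47,19,0],"dr": [0,0,0.094],"fingers": 1},
    {"dp": [-45,23,0],"dr": [0,0,0.094],"fingers": 1},
    {"dp": [-43,27,0],"dr": [0,0,0.094],"fingers": 1}
  ]
}}

```text
time_s: 1.98
tool_pos: [0.5695, -0.0662, 0.2223]
tool_rot: [-180.0, -0.0, 79.1]
force: [-0.1, 1.7, -0.3]
grip_width: 0.0006
grasp_force: 0.0
```

```bash
python3 -c "
from h import *
st(); plan([*W(15,0),.1],yaw+90,4)"
```

```text
{'time_s': 1.975, 'tool_pos': [0.5695, -0.0662, 0.2223], 'tool_rot': [-179.9853, -0.0183, 79.0733], 'force': [-0.1367, 1.7204, -0.3261], 'wrist_torque': [-0.0234, 0.0364, 0.0008], 'grip_width': 0.0006, 'grasp_force': 0.0, 'qpos': [-27.3269, 9.877, 35.3995, 95.563, -5.8863, 76.442, -1.8713]}
from [ 0.5695 -0.0662  0.2223] 79.07 per-row deg 0.05 dr z -0.0009
[np.float64(0.3), np.float64(0.2), np.float64(30.6)]
[np.float64(0.3), np.float64(0.2), np.float64(30.6)]
[np.float64(0.3), np.float64(0.2), np.float64(30.6)]
[np.float64(0.3), np.float64(0.2), np.float64(30.6)]
```

Call:
{"fn": "step_arm", "kwargs": {
  "moves": [
    {"dp": [1,1,35],"dr": [0,0,0],"fingers": 1},
    {"dp": [0,0,35],"dr": [0,0,0],"fingers": 1},
    {"dp": [0,0,32],"dr": [0,0,0],"fingers": 1},
    {"dp": [0,0,20],"dr": [0,0,0],"fingers": 1},
    {"dp": [0,0,8],"dr": [0,0,0],"fingers": 1}
  ]
}}

```text
time_s: 2.6
tool_pos: [0.5691, -0.064, 0.0909]
tool_rot: [-179.8, 0.0, 79.2]
force: [-0.7, 0.2, -0.2]
grip_width: 0.0003
grasp_force: 0.0
```

Call:
{"fn": "step_arm", "kwargs": {
  "moves": [
    {"dp": [0,0,2],"dr": [0,0,0],"fingers": 1},
    {"dp": [0,0,2],"dr": [0,0,0],"fingers": 1},
    {"dp": [0,0,2],"dr": [0,0,0],"fingers": 1},
    {"dp": [0,0,2],"dr": [0,0,0],"fingers": 1},
    {"dp": [0,0,0],"dr": [0,0,0],"fingers": 1}
  ]
}}

```text
time_s: 3.22
tool_pos: [0.5708, -0.064, 0.0852]
tool_rot: [179.9, -0.0, 79.2]
force: [-0.4, -0.4, 2.5]
grip_width: 0.0006
grasp_force: 1.4
```

Call:
{"fn": "step_arm", "kwargs": {
  "moves": [
    {"dp": [0,0,1],"dr": [0,0,0],"fingers": 1},
    {"dp": [0,0,1],"dr": [0,0,0],"fingers": 1},
    {"dp": [0,0,1],"dr": [0,0,0],"fingers": 1},
    {"dp": [0,0,1],"dr": [0,0,0],"fingers": 1},
    {"dp": [0,0,0],"dr": [0,0,0],"fingers": 1}
  ]
}}

```text
time_s: 3.85
tool_pos: [0.5712, -0.0641, 0.0815]
tool_rot: [179.9, -0.0, 79.2]
force: [-0.1, 0.2, 5.9]
grip_width: 0.0004
grasp_force: 2.5
```

Call:
{"fn": "step_arm", "kwargs": {
  "moves": [
    {"dp": [0,0,1],"dr": [0,0,0],"fingers": 1},
    {"dp": [0,0,1],"dr": [0,0,0],"fingers": 1},
    {"dp": [0,0,1],"dr": [0,0,0],"fingers": 1},
    {"dp": [0,0,0],"dr": [0,0,0],"fingers": 1},
    {"dp": [0,0,0],"dr": [0,0,0],"fingers": 1}
  ]
}}

```text
time_s: 4.47
tool_pos: [0.5714, -0.0642, 0.0804]
tool_rot: [179.9, -0.1, 79.2]
force: [-4.9, 0.4, 16.9]
grip_width: 0.0007
grasp_force: 8.5
```

Call:
{"fn": "step_arm", "kwargs": {
  "moves": [
    {"dp": [0,0,1],"dr": [0,0,0],"fingers": 1},
    {"dp": [0,0,0],"dr": [0,0,0],"fingers": 1},
    {"dp": [0,0,0],"dr": [0,0,0],"fingers": 1},
    {"dp": [0,0,0],"dr": [0,0,0],"fingers": 1},
    {"dp": [0,0,0],"dr": [0,0,0],"fingers": 1}
  ]
}}

```text
time_s: 5.1
tool_pos: [0.5714, -0.0642, 0.0804]
tool_rot: [179.9, -0.1, 79.2]
force: [-7.4, 0.8, 23.0]
grip_width: 0.0005
grasp_force: 11.6
```

The fingertips hit a hard stop at 80.4 mm with 23 N, so the hatch is flush. Retreating up and heading to the cap.

Call:
{"fn": "step_arm", "kwargs": {
  "moves": [
    {"dp": [0,0,-10],"dr": [0,0,0],"fingers": 1},
    {"dp": [0,0,-25],"dr": [0,0,0],"fingers": 1},
    {"dp": [0,0,-35],"dr": [0,0,0],"fingers": 0.5},
    {"dp": [0,0,-15],"dr": [0,0,0],"fingers": 0},
    {"dp": [0,0,0],"dr": [0,0,0],"fingers": 0}
  ]
}}

```text
time_s: 5.72
tool_pos: [0.5708, -0.064, 0.162]
tool_rot: [179.9, -0.0, 79.2]
force: [-0.4, -0.2, -0.4]
grip_width: 0.0227
grasp_force: 0.0
```

Run:
```python
from h import *
st(); t=W(-85,95); print(t, np.degrees(np.arctan2(t[1],t[0]))+90)
plan([*t,.16],95,5)
```

```text
{'time_s': 5.725, 'tool_pos': [0.5708, -0.064, 0.162], 'tool_rot': [179.9153, -0.0329, 79.2382], 'force': [-0.3634, -0.1671, -0.4112], 'wrist_torque': [-0.1258, -0.0021, 0.0336], 'grip_width': 0.0227, 'grasp_force': 0.0, 'qpos': [-26.8725, 12.5312, 35.0813, 100.0076, -7.6674, 69.7641, -0.5449]}
[0.48978963 0.04699399] 95.48059860475416
from [ 0.5708 -0.064   0.162 ] 79.24 per-row deg 3.15 dr z -0.055
[np.float64(18.8), np.float64(-20.1), np.float64(0.4)]
[np.float64(19.9), np.float64(-19.0), np.float64(0.4)]
[np.float64(20.9), np.float64(-17.9), np.float64(0.4)]
[np.float64(21.8), np.float64(-16.7), np.float64(0.4)]
[np.float64(22.7), np.float64(-15.5), np.float64(0.4)]
```

Call:
{"fn": "step_arm", "kwargs": {
  "moves": [
    {"dp": [19,-20,0],"dr": [0,0,-0.055],"fingers": 0},
    {"dp": [20,-19,0],"dr": [0,0,-0.055],"fingers": 0},
    {"dp": [21,-18,0],"dr": [0,0,-0.055],"fingers": 0},
    {"dp": [22,-17,0],"dr": [0,0,-0.055],"fingers": 0},
    {"dp": [22,-15,0],"dr": [0,0,-0.055],"fingers": 0}
  ]
}}

```text
time_s: 6.35
tool_pos: [0.4879, 0.0477, 0.1601]
tool_rot: [-179.9, 0.0, 95.1]
force: [-1.7, -0.2, -0.2]
grip_width: 0.0726
grasp_force: 0.0
```

Run:
```python
from h import *
st(); t=W(-85,95)
plan([*t,.12],95,3)
s=env.read_camera("scene"); s=cv2.cvtColor(s,cv2.COLOR_RGB2BGR); cv2.imwrite("pics/s1.png",s)
cv2.imwrite("pics/s1c.png",cv2.resize(s[110:250,170:370],(800,560),interpolation=cv2.INTER_CUBIC))
```

```text
{'time_s': 6.35, 'tool_pos': [0.4879, 0.0477, 0.1601], 'tool_rot': [-179.8647, 0.026, 95.1292], 'force': [-1.6688, -0.1785, -0.2119], 'wrist_torque': [-0.0883, 0.0942, 0.0222], 'grip_width': 0.0726, 'grasp_force': 0.0, 'qpos': [-36.4965, 0.8351, 28.2345, 110.8267, -0.4045, 68.5745, -2.9868]}
from [0.4879 0.0477 0.1601] 95.13 per-row deg -0.04 dr z 0.0008
[np.float64(-0.3), np.float64(0.6), np.float64(13.4)]
[np.float64(-0.3), np.float64(0.6), np.float64(13.4)]
[np.float64(-0.3), np.float64(0.6), np.float64(13.4)]
```

View pics/s1c.png

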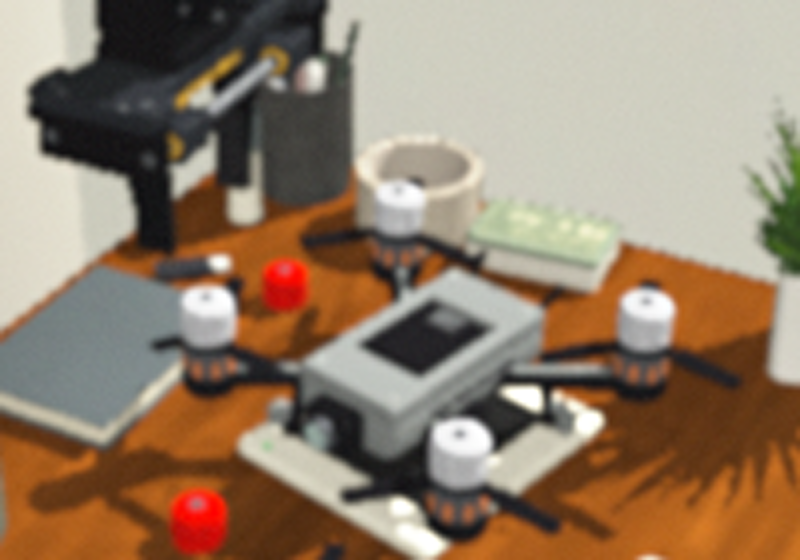

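The hatch lies level in the shell, and the open gripper is above the left near cap (crop (208,300)). Descending.

Call:
{"fn": "step_arm", "kwargs": {
  "moves": [
    {"dp": [-1,2,25],"dr": [0,0,0],"fingers": 0},
    {"dp": [0,0,22],"dr": [0,0,0],"fingers": 0},
    {"dp": [0,0,12],"dr": [0,0,0],"fingers": 0},
    {"dp": [0,0,5],"dr": [0,0,0],"fingers": 0},
    {"dp": [0,0,0],"dr": [0,0,0],"fingers": 0}
  ]
}}

```text
time_s: 7.02
tool_pos: [0.4917, 0.046, 0.0976]
tool_rot: [-180.0, 0.0, 95.0]
force: [0.3, 0.6, 0.8]
grip_width: 0.0868
grasp_force: 0.0
```

Run:
```python
from h import *
st(); t=W(-85,95)
plan([*t,.084],95,1)
```

```text
{'time_s': 7.025, 'tool_pos': [0.4917, 0.046, 0.0976], 'tool_rot': [-179.9982, 0.0056, 94.9825], 'force': [0.2786, 0.5502, 0.7777], 'wrist_torque': [-0.0526, 0.0098, 0.0186], 'grip_width': 0.0868, 'grasp_force': 0.0, 'qpos': [-35.7128, 5.3017, 28.7199, 114.4733, -2.9062, 60.9075, -0.6997]}
from [0.4917 0.046  0.0976] 94.98 per-row deg 0.02 dr z -0.0003
[np.float64(1.1), np.float64(-1.8), np.float64(13.6)]
```

Call:
{"fn": "step_arm", "kwargs": {
  "moves": [
    {"dp": [1,-2,6],"dr": [0,0,0],"fingers": 0},
    {"dp": [0,0,5],"dr": [0,0,0],"fingers": 0},
    {"dp": [0,0,2],"dr": [0,0,0],"fingers": 0},
    {"dp": [0,0,0],"dr": [0,0,0],"fingers": 0.3},
    {"dp": [0,0,0],"dr": [0,0,0],"fingers": 0.5}
  ],
  "squeeze": 10
}}

```text
time_s: 7.65
tool_pos: [0.4897, 0.0469, 0.0847]
tool_rot: [180.0, -0.0, 95.0]
force: [0.3, 0.3, 0.7]
grip_width: 0.0744
grasp_force: 0.0
```

Run:
```python
from h import *
st(); t=W(-85,95)
plan([*t,.084],95,1)
```

```text
{'time_s': 7.65, 'tool_pos': [0.4897, 0.0469, 0.0847], 'tool_rot': [179.9824, -0.0061, 94.9844], 'force': [0.3297, 0.3229, 0.6692], 'wrist_torque': [-0.105, 0.0365, 0.0191], 'grip_width': 0.0744, 'grasp_force': 0.0, 'qpos': [-35.6656, 6.0218, 28.6502, 115.4428, -3.3601, 59.2936, -0.4478]}
from [0.4897 0.0469 0.0847] 94.98 per-row deg 0.02 dr z -0.0003
[np.float64(0.1), np.float64(0.1), np.float64(0.7)]
```

Well centred. Closing with a light grip first.

Call:
{"fn": "step_arm", "kwargs": {
  "moves": [
    {"dp": [0,0,0.5],"dr": [0,0,0],"fingers": 0.7},
    {"dp": [0,0,0],"dr": [0,0,0],"fingers": 0.8},
    {"dp": [0,0,0],"dr": [0,0,0],"fingers": 1},
    {"dp": [0,0,0],"dr": [0,0,0],"fingers": 1},
    {"dp": [0,0,0],"dr": [0,0,0],"fingers": 1}
  ],
  "squeeze": 10
}}

```text
time_s: 8.28
tool_pos: [0.4896, 0.0469, 0.0841]
tool_rot: [180.0, -0.0, 95.0]
force: [0.4, -0.8, 0.5]
grip_width: 0.0306
grasp_force: 10.0
```

Call:
{"fn": "step_arm", "kwargs": {
  "moves": [
    {"dp": [0,0,0],"dr": [0,0,0],"fingers": 1},
    {"dp": [0,0,0],"dr": [0,0,0],"fingers": 1},
    {"dp": [0,0,0],"dr": [0,0,0],"fingers": 1},
    {"dp": [0,0,0],"dr": [0,0,0],"fingers": 1},
    {"dp": [0,0,0],"dr": [0,0,0],"fingers": 1}
  ],
  "squeeze": 20
}}

```text
time_s: 8.9
tool_pos: [0.4896, 0.0469, 0.0841]
tool_rot: [180.0, -0.0, 95.0]
force: [0.2, -0.2, -0.2]
grip_width: 0.0301
grasp_force: 20.0
```

```bash
python3 -c "
from h import *
st()"
```

```text
{'time_s': 8.9, 'tool_pos': [0.4896, 0.0469, 0.0841], 'tool_rot': [179.9858, -0.0038, 94.9795], 'force': [0.1807, -0.219, -0.1881], 'wrist_torque': [-0.0667, -0.1251, 0.0415], 'grip_width': 0.0301, 'grasp_force': 19.9999, 'qpos': [-35.6571, 6.0644, 28.6517, 115.4789, -3.3838, 59.2243, -0.4288]}
```

The grip width is 30 mm, as it should be. Trying counter-clockwise from above (tool z negative), about 14 degrees.

Call:
{"fn": "step_arm", "kwargs": {
  "moves": [
    {"dp": [0,0,-0.1],"dr": [0,0,-0.08],"fingers": 1},
    {"dp": [0,0,-0.1],"dr": [0,0,-0.08],"fingers": 1},
    {"dp": [0,0,-0.1],"dr": [0,0,-0.08],"fingers": 1},
    {"dp": [0,0,0],"dr": [0,0,0],"fingers": 1},
    {"dp": [0,0,0],"dr": [0,0,0],"fingers": 1}
  ]
}}

```text
time_s: 9.52
tool_pos: [0.4894, 0.0468, 0.0843]
tool_rot: [-180.0, -0.0, 108.7]
force: [-0.7, -1.1, 0.5]
grip_width: 0.0302
grasp_force: 20.0
```

```bash
python3 -c "
from h import *
st()"
```

```text
{'time_s': 9.525, 'tool_pos': [0.4894, 0.0468, 0.0843], 'tool_rot': [-179.9902, -0.0041, 108.6578], 'force': [-0.6652, -1.0891, 0.5337], 'wrist_torque': [-0.144, 0.0021, 0.0011], 'grip_width': 0.0302, 'grasp_force': 19.9999, 'qpos': [-34.8445, 6.0158, 27.7819, 115.4471, -3.2599, 59.2775, 13.1322]}
```

No torque built up after 13.7 degrees, so counter-clockwise loosens it. Continuing with a slight rise.

Call:
{"fn": "step_arm", "kwargs": {
  "moves": [
    {"dp": [0,0,-0.3],"dr": [0,0,-0.14],"fingers": 1},
    {"dp": [0,0,-0.3],"dr": [0,0,-0.14],"fingers": 1},
    {"dp": [0,0,-0.3],"dr": [0,0,-0.14],"fingers": 1},
    {"dp": [0,0,-0.3],"dr": [0,0,-0.14],"fingers": 1},
    {"dp": [0,0,-0.3],"dr": [0,0,-0.14],"fingers": 1}
  ]
}}

```text
time_s: 10.15
tool_pos: [0.4893, 0.047, 0.0857]
tool_rot: [-180.0, -0.0, 149.1]
force: [0.1, -0.2, -0.2]
grip_width: 0.0299
grasp_force: 20.0
```

```bash
python3 -c "
from h import *
st()"
```

```text
{'time_s': 10.15, 'tool_pos': [0.4893, 0.047, 0.0857], 'tool_rot': [-179.993, -0.0221, 149.0526], 'force': [0.0601, -0.207, -0.1973], 'wrist_torque': [-0.0033, 0.0177, -0.002], 'grip_width': 0.0299, 'grasp_force': 19.9991, 'qpos': [-32.5332, 5.8505, 25.2873, 115.3029, -2.9074, 59.4579, 53.1707]}
```

Call:
{"fn": "step_arm", "kwargs": {
  "moves": [
    {"dp": [0,0,-0.3],"dr": [0,0,-0.14],"fingers": 1},
    {"dp": [0,0,-0.3],"dr": [0,0,-0.14],"fingers": 1},
    {"dp": [0,0,-0.3],"dr": [0,0,-0.14],"fingers": 1},
    {"dp": [0,0,-0.3],"dr": [0,0,-0.14],"fingers": 1},
    {"dp": [0,0,-0.2],"dr": [0,0,-0.14],"fingers": 1}
  ]
}}

```text
time_s: 10.78
tool_pos: [0.4889, 0.0466, 0.0869]
tool_rot: [-180.0, -0.1, -170.8]
force: [-1.4, -0.5, -1.2]
grip_width: 0.03
grasp_force: 20.0
```

Call:
{"fn": "step_arm", "kwargs": {
  "moves": [
    {"dp": [0,0,-0.2],"dr": [0,0,-0.13],"fingers": 1},
    {"dp": [0,0,-0.2],"dr": [0,0,-0.13],"fingers": 1},
    {"dp": [0,0,-0.2],"dr": [0,0,-0.13],"fingers": 1},
    {"dp": [0,0,-0.2],"dr": [0,0,-0.13],"fingers": 1},
    {"dp": [0,0,0],"dr": [0,0,0],"fingers": 1}
  ]
}}

```text
time_s: 11.4
tool_pos: [0.4893, 0.0459, 0.0877]
tool_rot: [-180.0, -0.1, -141.4]
force: [-0.2, -3.6, -1.5]
grip_width: 0.0302
grasp_force: 20.0
```

```bash
python3 -c "
from h import *
st()"
```

```text
{'time_s': 11.4, 'tool_pos': [0.4893, 0.0459, 0.0877], 'tool_rot': [-179.9664, -0.0677, -141.416], 'force': [-0.2117, -3.562, -1.5258], 'wrist_torque': [-0.6226, -0.0449, -0.0257], 'grip_width': 0.0302, 'grasp_force': 19.9988, 'qpos': [-28.7277, 5.6424, 21.3045, 115.0791, -2.2969, 59.7225, 122.2267]}
```

Call:
{"fn": "step_arm", "kwargs": {
  "moves": [
    {"dp": [0,0,-1],"dr": [0,0,0],"fingers": 1},
    {"dp": [0,0,-1],"dr": [0,0,0],"fingers": 1},
    {"dp": [0,0,-2],"dr": [0,0,0],"fingers": 1},
    {"dp": [0,0,-2],"dr": [0,0,0],"fingers": 1},
    {"dp": [0,0,0],"dr": [0,0,0],"fingers": 1}
  ]
}}

```text
time_s: 12.02
tool_pos: [0.4901, 0.0476, 0.0949]
tool_rot: [180.0, 0.1, -141.3]
force: [0.2, -3.3, 2.5]
grip_width: 0.0301
grasp_force: 20.0
```

Call:
{"fn": "step_arm", "kwargs": {
  "moves": [
    {"dp": [0,0,-3],"dr": [0,0,0],"fingers": 1},
    {"dp": [0,0,-3],"dr": [0,0,0],"fingers": 1},
    {"dp": [0,0,-3],"dr": [0,0,0],"fingers": 1},
    {"dp": [0,0,-3],"dr": [0,0,0],"fingers": 1},
    {"dp": [0,0,0],"dr": [0,0,0],"fingers": 1}
  ]
}}

```text
time_s: 12.65
tool_pos: [0.4897, 0.0472, 0.1064]
tool_rot: [-180.0, 0.0, -141.2]
force: [0.4, -0.2, -0.2]
grip_width: 0.0298
grasp_force: 20.0
```

Run:
```python
from h import *
st()
s=env.read_camera("scene"); s=cv2.cvtColor(s,cv2.COLOR_RGB2BGR)
cv2.imwrite("pics/s2c.png",cv2.resize(s[110:250,170:370],(800,560),interpolation=cv2.INTER_CUBIC))
```

```text
{'time_s': 12.65, 'tool_pos': [0.4897, 0.0472, 0.1064], 'tool_rot': [-179.9999, 0.04, -141.2429], 'force': [0.3785, -0.1621, -0.2339], 'wrist_torque': [-0.002, 0.0214, -0.0418], 'grip_width': 0.0298, 'grasp_force': 19.9999, 'qpos': [-28.9251, 4.329, 21.2441, 114.015, -1.7996, 61.9266, 121.8671]}
```

View pics/s2c.png

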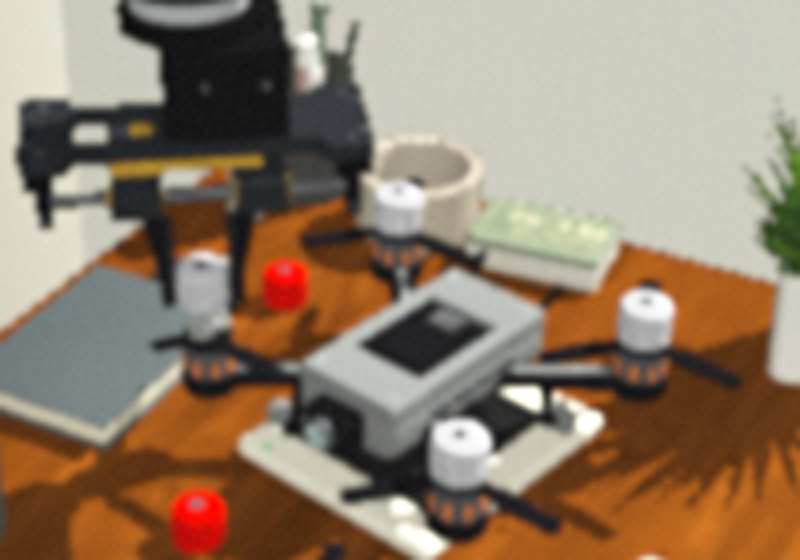

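The cap is held between the fingers at crop (203,285), with the bare stud visible below it at (207,325) and the hatch still flush. Lifting well clear.

Call:
{"fn": "step_arm", "kwargs": {
  "moves": [
    {"dp": [0,0,-10],"dr": [0,0,0],"fingers": 1},
    {"dp": [0,0,-20],"dr": [0,0,0],"fingers": 1},
    {"dp": [0,0,-25],"dr": [0,0,0],"fingers": 1},
    {"dp": [0,0,-25],"dr": [0,0,0],"fingers": 1},
    {"dp": [0,0,-20],"dr": [0,0,0],"fingers": 1}
  ]
}}

```text
time_s: 13.32
tool_pos: [0.4899, 0.0469, 0.2078]
tool_rot: [-180.0, 0.1, -141.3]
force: [-0.4, 0.1, -0.6]
grip_width: 0.0302
grasp_force: 20.0
```

Call:
{"fn": "step_arm", "kwargs": {
  "moves": [
    {"dp": [0,0,-10],"dr": [0,0,0],"fingers": 1},
    {"dp": [0,0,-5],"dr": [0,0,0],"fingers": 1},
    {"dp": [0,0,0],"dr": [0,0,0],"fingers": 1},
    {"dp": [0,0,0],"dr": [0,0,0],"fingers": 1},
    {"dp": [0,0,0],"dr": [0,0,0],"fingers": 1}
  ]
}}

```text
time_s: 13.95
tool_pos: [0.4892, 0.0469, 0.2204]
tool_rot: [180.0, -0.1, -141.3]
force: [0.1, 0.1, -0.1]
grip_width: 0.03
grasp_force: 20.0
```

Run:
```python
from h import *
st()
s=env.read_camera("scene"); s=cv2.cvtColor(s,cv2.COLOR_RGB2BGR)
cv2.imwrite("pics/s3c.png",cv2.resize(s[80:250,120:360],(800,567),interpolation=cv2.INTER_CUBIC))
```

```text
{'time_s': 13.95, 'tool_pos': [0.4892, 0.0469, 0.2204], 'tool_rot': [179.9747, -0.0587, -141.2541], 'force': [0.074, 0.1232, -0.0916], 'wrist_torque': [0.052, 0.0321, 0.0439], 'grip_width': 0.03, 'grasp_force': 19.9998, 'qpos': [-29.6578, -1.5029, 20.8398, 105.8405, 0.5595, 75.6282, 119.7818]}
```

View pics/s3c.png

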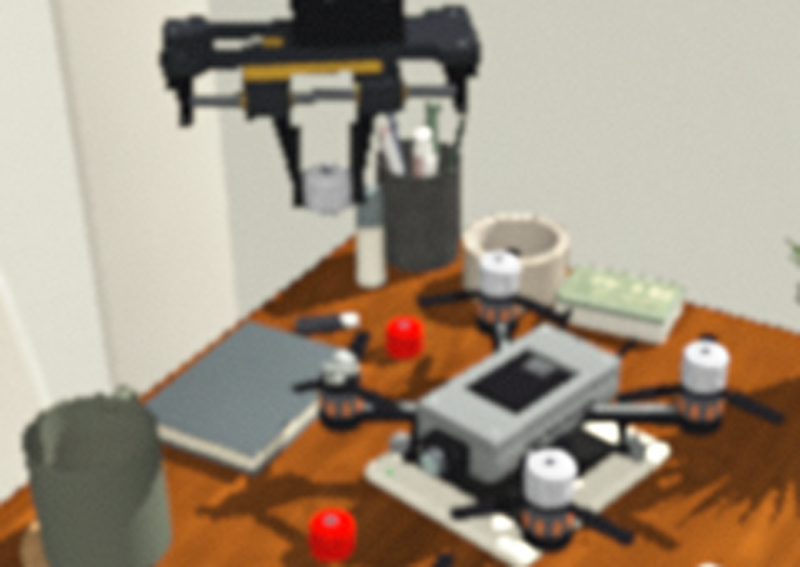

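The cap is held upright at crop (327,188), about 135 mm above the hub. The rotor at (340,370) is bare, the hatch is flush, and the mug, glue stick and other caps have not moved.

```bash
python3 -c "
from cell import env
print(env.sign_off())"
```

```text
the job is handed in; nothing more can be done
None
```

The job is handed in: I pressed the hatch flush, then unscrewed the broken propeller's cap (left near rotor) counter-clockwise, an ordinary thread; the gripper now holds it upright about 135 mm above the hub.

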